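Load the sprung drilling jig

ROBOT

A 7-joint arm with a two-finger parallel gripper is mounted at the origin on the work surface. World frame = base frame: x ahead of the robot, y to its left, z up, the work surface at z = 0. Lengths are in m, angles in rad, forces in N, time in s.
With the tool pointing down it reaches from about 0.4 to 0.85 m from the base axis. Payload 4.5 kg.
Tool frame: the origin (TCP) lies between the finger pads; the fingertips stand 22 mm ahead of it and the grasp point (between the pads) lies 3 mm ahead of it; z points along the fingers, y is the line along which they close (so a half turn about z gives the same grasp; the last joint's range is limited). The gripper opens to 88 mm and grips with 3 to 60 N. Pads are 18 mm wide; open, the fingers measure 123 mm over their backs; the gripper's body (75 mm by 187 mm) begins 45 mm behind the grasp point.
Start: joints at [1.199, 0.689, -0.195, 1.565, 0.157, 0.902, -0.215], TCP at [0.247, -0.574, 0.233] pointing down, gripper open.
Joint ranges: [-3.01, 3.01], [-0.46, 2.08], [-1.47, 1.51], [0.13, 2.56], [-1, 4.14], [0.04, 2.09], [-2.66, 2.66]. Speed limits (rad/s): [2.57, 2.57, 3.14, 3.14, 3.14, 3.14, 3.14].

INTERFACE

Orientations are given as a rotation vector (axis times angle).
In Python, from workcell import r gives the robot as it stands.
- The arm moves only by the tool carry_out, never from a script. Its argument "commands" is a list of rows, each an object of numbers: "dx", "dy", "dz": the shift along the world's x, y, z as a fraction of full scale; "wx", "wy", "wz": the turn, a rotation vector about the world's x, y, z as a fraction of full scale. A call has 1 to 10 rows; each row shifts and turns the commanded pose from where the row before left it; what a row does not reach is not made up. Full scale, the value 1, is 5 cm for a shift and 120 degrees for a turn. A row lasts 1/10 s, in which the tool goes at most 50 mm and 8.59 degrees, less where a joint would pass 70% of its speed; a pose out of reach is approached as far as the arm can. A call with a number of a shift or a turn outside -1 to 1 is refused whole. A call with a gripper value outside its range is refused whole. "jaw" is the opening, from -1 (shut) to 1 (fully open), set as the call begins (left out, the last holds). The fingers move at their own pace and stop on an object; "force" is the grip in N (left out, the last holds). Time passes only in rows, so rows that do not move let the fingers close. It gives the time, the measured TCP pose, the force, the opening and the grip force at its end, in the units of the state.
- r.get_obs(): the state, without advancing time (a new reading comes with each control period).
- r.grab_frame(name): name is "scene" or "top"; returns a dict with "color" (420x560x3 uint8, red, green, blue), "intrinsics" (3x3 intrinsics, pixels), "k1" (the pictures are not rectified: a ray, as slopes to the right and down, at radius r is drawn at 1 + k1 r^2 times it, then the intrinsics apply), "R" (3x3) and "t" (3): a world point X has camera coordinates R X + t. Camera axes: x right, y down, z forward; pixel columns grow to the right and rows downward; lengths in m; the calibration is good to about 2 mm. A picture is of the moment at which its call begins. There is no depth.
- r.close_job(): hands the job in; it is judged then, once.
The state is a dict: "time_s": time; "qpos": joint angles; "dq": joint speeds; "effort": joint torques, N m; "tool_pos": TCP position; "orientation": TCP orientation; "wrist_force": force on the tool from outside, world axes, zero at the start; "torque": the same for the moment, N m; "gripper_width": finger opening in m; "finger_force": force on a finger pad.
Only numpy, scipy, OpenCV 4.12 (cv2) and the standard library are available. Lean on these libraries where they do the work, as an engineer would, in place of code of your own. Each camera call takes 0.05 s, during which the arm holds its last target. There are 200 camera calls.

TASK

Load the brass block into the blue drilling jig for drilling. Pull the jig's sprung jaw out by its red bow until it is against its stop, where it stays by itself; stand the block upright and lengthwise along the narrow steel ledge, roughly centred, and let go of it; then push the jaw back so that it snaps in and clamps the block squarely against the blue fixed jaw. Leave the bottle, the tin, the copper pot and the green can where they stand.

Things in the scene. Friction and masses are not known exactly. Their poses are not given: they have to be found in the camera images.
- jig: Drilling jig fixed to the bench. Origin on the bench, right below the middle of the fixed jaw's clamping face; z up, x from moving to fixed jaw. Blue fixed jaw: x = 0 to +18 mm, 70 mm wide (y), top 70 mm high; its face is the plane x = 0. Base plate 110 mm wide, 12 mm thick, x = -180 to +35. Guide rods along x at y = +-44, tops 31 mm high, end in blue blocks at x = -165 to -177, 38 mm high.
- ledge (a point): Centre of the flat top of the steel ledge, 45 mm above the bench, in front of the fixed jaw's face: 24 mm deep (jig x = -24 to 0 mm) and 70 mm wide (jig y).
- jaw (a joint): Slide of the moving jaw, m: 0 closed (faces 18 mm apart), growing as it is pulled out along jig -x, 0.008 with the 26 mm block clamped, 0.045 = fully out at its hard stop. Over-centre spring: below 0.030 it drives the jaw in (about 7 N at 0, falling evenly to 0 N at 0.030), beyond 0.030 out (about 4 N at the stop): it stays at the stop by itself; pushed back below 0.030 it snaps in.
- jaw_face (a point): Middle of the moving aluminium jaw's clamping face, 59 mm above the bench, moves with the jaw. Jaw plate: 20 mm thick (its back is 20 mm from the face towards jig -x), 60 mm wide, 48 to 70 mm above the bench. Below, flush with the plate's back, a cross carriage 10 mm thick, 106 mm wide, 18 to 48 mm above the bench.
- bow (a point): Middle of the cross bar of the jaw's red bow, a level U of 10 mm round bar, 55 mm above the bench; moves with the jaw, 75 mm from its face (jig x = -93 mm when closed). The bar runs along jig y; its two side bars, 80 mm apart, join the jaw's back. The opening between, free from above, is 50 mm (jig x) by 70 mm (jig y); below are only rods, base and a flat link, all under 32 mm.
- blank: Brass block shaped like an upside-down T, about 0.65 kg. Origin: centre of its underside; z up, starts standing upright on the bench. Foot 26 mm (x) by 80 mm (y), 30 mm high; on it in the middle a tongue 16 mm (x) by 40 mm (y), from 30 to 58 mm above the underside. The same after a half turn about z. In the jig its y lies along the jig's y.
- bottle: White bottle with red label, standing, 60 mm diameter, 180 mm high. Origin: centre of its underside. Must not be disturbed.
- tin: White jar with a blue label and black cap, standing, 66 mm diameter, 75 mm high. Origin: centre of its underside. Must not be disturbed.
- oil: Green can standing on the bench near the jig's +y side, 56 mm diameter, 130 mm high. Origin: centre of its underside. Must not be disturbed.
- pot: Open copper pot, standing, 68 mm diameter, 80 mm high. Origin: centre of its underside. Must not be disturbed.

How it is judged:
By the outcome, as a careful person would: the job done as asked, in the order asked, and still so for the second after the job is handed in, with the robot touching nothing.
It also fails if it takes over 64 s, if anything falls off the work surface, if the arm or the gripper's body presses on something with over 40 N, if the wrist force passes 120 N, or if a joint passes its speed limit or range.

## Working session

There is one attempt and no reset: what is moved stays moved. The work goes in short steps, Python scripts to look and compute and a tool call to move; the robot and the scene stay as the last step left them, time stands still between calls to the robot, and variables do not carry over. Pictures are saved under pics/ and viewed, at most 10 in all, crops included, and the job is handed in when it is done.

Besides the shell and the picture viewer there is one more tool, called after ">>>" as a command line: name --argument value ..., lists and objects as JSON in quotes. carry_out: Moves the arm, as the interface text tells. Its arguments: {"type":"object","properties":{"commands":{"type":"array","items":{"type":"object","properties":{"dx":{"type":"number","minimum":-1,"maximum":1},"dy":{"type":"number","minimum":-1,"maximum":1},"dz":{"type":"number","minimum":-1,"maximum":1},"wx":{"type":"number","minimum":-1,"maximum":1},"wy":{"type":"number","minimum":-1,"maximum":1},"wz":{"type":"number","minimum":-1,"maximum":1}}}},"jaw":{"type":"number"},"force":{"type":"number"}},"required":["commands"]}

```bash
mkdir -p pics; cat > h.py <<'E'
import numpy as np, cv2
from workcell import r
def grab(n,f=None):
    d=r.grab_frame(n)
    if f: cv2.imwrite(f,d['color'][:,:,::-1])
    return d
def ray(d,u,v):
    K=d['intrinsics'];D=np.array([d['k1'],0,0,0,0.])
    p=cv2.undistortPoints(np.array([[[u,v]]],float),K,D)[0,0]
    R=np.array(d['R']);t=np.array(d['t'])
    return -R.T@t, R.T@np.array([p[0],p[1],1])
def at(d,u,v,z):
    c,w=ray(d,u,v); return c+w*(z-c[2])/w[2]
def proj(d,X):
    R=np.array(d['R']);t=np.array(d['t'])
    return cv2.projectPoints(np.array(X,float).reshape(-1,1,3),cv2.Rodrigues(R)[0],t,d['intrinsics'],np.array([d['k1'],0,0,0,0.]))[0][:,0]
E
python3 - <<'E'
from h import *
for n in('top','scene'):
    d=grab(n,f'pics/{n}0.png'); print(n,d['intrinsics'].tolist(),d['k1'],(-d['R'].T@d['t']).round(3),d['R'][2].round(2))
    np.save(f'{n}.npy',d,allow_pickle=True)
print(r.get_obs())
E
```

```text
top [[435.58016615396446, 0.0, 276.46727478271333], [0.0, 435.58016615396446, 205.92913042070015], [0.0, 0.0, 1.0]] -0.07258749499874391 [ 0.448 -0.007  1.107] [ 0.1   0.01 -1.  ]
scene [[446.5974381225983, 0.0, 268.74467722190764], [0.0, 446.5974381225983, 215.6796188951076], [0.0, 0.0, 1.0]] -0.04932512745909596 [ 1.186 -0.082  0.842] [-0.63  0.11 -0.77]
{'time_s': 0.1, 'qpos': array([ 1.19882472,  0.68989454, -0.19451868,  1.56619953,  0.15731081,
        0.90251319, -0.21509954]), 'dq': array([ 0.001037  , -0.00209859, -0.00036787, -0.0030101 ,  0.00053247,
       -0.0016888 ,  0.00042826]), 'effort': array([-3.25882262e-03, -5.28500783e+01, -1.27160367e+00, -1.53836846e+01,
       -5.25677903e-02,  1.89990591e-03,  5.61638535e-05]), 'tool_pos': array([ 0.24643986, -0.57375307,  0.23240448]), 'orientation': array([-3.07560465e+00, -6.32825747e-01,  7.09605683e-04]), 'wrist_force': array([-0.04441866, -0.52802523, -0.77058313]), 'torque': array([-0.01592146, -0.00914312, -0.03453295]), 'finger_force': 0.0, 'gripper_width': 0.08788152999613787}
```

View pics/top0.png

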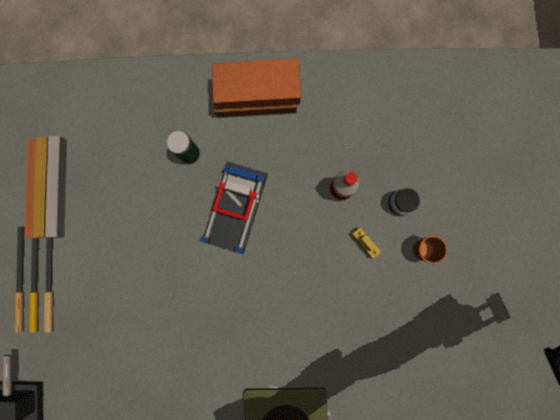

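View pics/scene0.png

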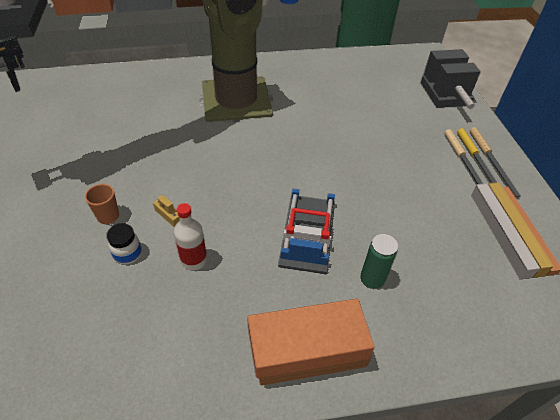

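The top view shows the jig at about (235,208), with its fixed jaw at the upper end. The block is at (366,243), the can at (182,147), the bottle at (345,186), the tin at (404,201) and the pot at (432,249). I'll enlarge these and fit them.

```bash
python3 - <<'E'
from h import *
T=np.load('top.npy',allow_pickle=True).item();S=np.load('scene.npy',allow_pickle=True).item()
c=np.zeros((600,800,3),np.uint8)
def put(d,u,v,w,h,s,x,y):
    c[y:y+h*s,x:x+w*s]=cv2.resize(d['color'][v:v+h,u:u+w,::-1],None,fx=s,fy=s,interpolation=cv2.INTER_CUBIC)
put(T,195,158,80,100,4,0,0); put(S,273,185,75,92,4,322,0)
put(T,345,222,45,40,4,624,0); put(S,148,190,44,36,4,624,170)
c=cv2.convertScaleAbs(c,alpha=1.4)
cv2.imwrite('pics/z.png',c[:410])
E
```

```text
Traceback (most recent call last):
ValueError: could not broadcast input array from shape (160,180,3) into shape (160,176,3)
```

```bash
python3 - <<'E'
from h import *
T=np.load('top.npy',allow_pickle=True).item();S=np.load('scene.npy',allow_pickle=True).item()
c=np.zeros((410,800,3),np.uint8)
def put(d,u,v,w,h,s,x,y):
    c[y:y+h*s,x:x+w*s]=cv2.resize(d['color'][v:v+h,u:u+w,::-1],None,fx=s,fy=s,interpolation=cv2.INTER_CUBIC)
put(T,195,158,80,100,4,0,0); put(S,273,185,75,92,4,322,0)
put(T,345,222,44,40,4,624,0); put(S,148,190,44,36,4,624,170)
cv2.imwrite('pics/z.png',cv2.convertScaleAbs(c,alpha=1.4))
E
```

```text
(no output)
```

View pics/z.png

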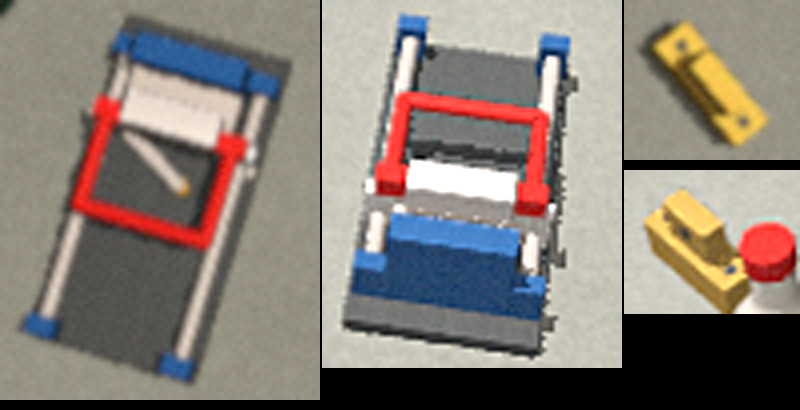

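The crops show the jig with the bow corners, end blocks and fixed-jaw corners clearly visible, and the block upright. I'll fit the jig by points and the block by silhouette.

```bash
cat > fit.py <<'E'
from h import *
from scipy.optimize import least_squares, minimize
T=np.load('top.npy',allow_pickle=True).item();S=np.load('scene.npy',allow_pickle=True).item()
def tf(p,P):
    c,s=np.cos(p[2]),np.sin(p[2]);P=np.array(P,float)
    return np.c_[p[0]+c*P[:,0]-s*P[:,1],p[1]+s*P[:,0]+c*P[:,1],P[:,2]]
J=[(-180,55,12,22,330),(-180,-55,12,195,382),(35,55,12,128,15),(35,-55,12,292,63),(-93,40,57,82,204),(-93,-40,57,205,238),(-171,44,38,42,322),(-171,-44,38,177,362),(18,35,70,135,33),(18,-35,70,250,60)]
K=[(-93,-40,57,403,102),(-93,40,57,547,117),(-171,-44,38,413,22),(-171,44,38,555,42),(0,-35,70,393,213),(0,35,70,522,230),(18,-35,70,388,237),(18,35,70,520,255)]
J=np.array(J,float);K=np.array(K,float)
up=lambda A,u,v,x:np.c_[u+(A[:,3]-x+.5)/4-.5,v+(A[:,4]+.5)/4-.5]
jt,js=up(J,195,158,0),up(K,273,185,322)
def res(p,sep=None):
    a=proj(T,tf(p,J[:,:3]/1e3))-jt; b=proj(S,tf(p,K[:,:3]/1e3))-js
    return np.r_[a,b]
for sl in (slice(0,10),slice(10,18),slice(0,18)):
    s=least_squares(lambda p:res(p)[sl].ravel(),[.47,.09,-.25],loss='soft_l1'); print('jig',s.x.round(4))
print(res(s.x).round(1).tolist()); jig=s.x
pts=[(x,y,z) for x in(-13,13) for y in(-40,40) for z in(0,30)],[(x,y,z) for x in(-8,8) for y in(-20,20) for z in(30,58)]
def sil(d,p):
    m=np.zeros((420*4,560*4),np.uint8)
    for P in pts:
        h=cv2.convexHull((proj(d,tf(p,np.array(P)/1e3))*4+1.5).astype(np.float32)); cv2.fillConvexPoly(m,np.round(h).astype(int),255)
    return cv2.resize(m,(560,420),interpolation=cv2.INTER_AREA)/255.
def mask(d,box):
    h=cv2.cvtColor(d['color'],cv2.COLOR_RGB2HSV).astype(int); m=(abs(h[...,0]-22)<8)&(h[...,1]>110)
    o=np.zeros(m.shape);u,v,U,V=box;o[v:V,u:U]=m[v:V,u:U];return o
mt,ms=mask(T,(345,222,389,262)),mask(S,(148,190,182,226))
W=np.zeros((420,560));W[:, :176]=1
def cost(p,w=(1,1)): return w[0]*abs(sil(T,p)-mt).sum()+w[1]*(W*abs(sil(S,p)-ms)).sum()
print(mt.sum(),ms.sum())
v,u=np.nonzero(mt); c=at(T,u.mean(),v.mean(),.03)[:2]
for w in((1,0),(0,1),(1,1)):
    b=min((minimize(cost,[*c,a],args=(w,),method='Nelder-Mead',options=dict(initial_simplex=[[*c,a],[c[0]+.01,c[1],a],[c[0],c[1]+.01,a],[*c,a+.2]],xatol=1e-4)) for a in(.3,.6,.9)),key=lambda o:o.fun)
    print('block',b.x.round(4),b.fun)
# obstacles
for n,uv,z in(('can',(178,140),.13),('bottle',(351,179),.18),('tin',(405,201),.075),('pot',(432,247),.08)): print(n,at(T,*uv,z).round(3))
Rz=tf(jig,[(0,0,0),(-.093,0,.055),(-.012,0,.045)]);print(Rz.round(4))
E
python3 fit.py
```

```text
jig [ 0.6255  0.0926 -0.3132]
jig [ 0.6251  0.0962 -0.3098]
jig [ 0.6255  0.0946 -0.3099]
[[0.7, 1.1], [-0.9, 0.6], [-0.8, -0.9], [-0.7, -1.0], [-1.3, -0.4], [-0.7, 0.4], [-1.0, 0.7], [-0.6, 0.9], [0.1, -1.3], [-1.1, -0.1], [-0.1, -0.7], [-1.8, 0.2], [-0.6, 0.6], [-0.6, 0.3], [-0.5, -0.1], [-0.6, 0.2], [-0.4, 0.5], [-0.9, 0.6]]
387.0 414.0
block [ 0.458  -0.2116 -0.9124] 32.46666666666667
block [ 0.4584 -0.2087 -0.9538] 51.32941176470588
block [ 0.4582 -0.2103  2.1988] 106.2078431372549
can [0.702 0.231 0.13 ]
bottle [ 0.593 -0.155  0.18 ]
tin [ 0.554 -0.299  0.075]
pot [ 0.443 -0.356  0.08 ]
[[0.6255 0.0946 0.    ]
 [0.5369 0.123  0.055 ]
 [0.614  0.0983 0.045 ]]
```

>>> carry_out --commands '[{"dx": 0.29, "dy": 0.7, "wz": 0.041}, {"dx": 0.29, "dy": 0.7, "wz": 0.041}, {"dx": 0.29, "dy": 0.7, "wz": 0.041}, {"dx": 0.29, "dy": 0.7, "wz": 0.041}, {"dx": 0.29, "dy": 0.7, "wz": 0.041}, {"dx": 0.29, "dy": 0.7, "wz": 0.041}, {"dx": 0.29, "dy": 0.7, "wz": 0.041}, {"dx": 0.29, "dy": 0.7, "wz": 0.041}, {"dx": 0.29, "dy": 0.7, "wz": 0.041}, {"dx": 0.29, "dy": 0.7, "wz": 0.041}]' --jaw -0.09

```text
$.commands[0]: bad value
```

>>> carry_out --commands '[{"dx": 0.29, "dy": 0.7}, {"dx": 0.29, "dy": 0.7}, {"dx": 0.29, "dy": 0.7}, {"dx": 0.29, "dy": 0.7}, {"dx": 0.29, "dy": 0.7}, {"dx": 0.29, "dy": 0.7}, {"dx": 0.29, "dy": 0.7}, {"dx": 0.29, "dy": 0.7}, {}, {}]'

```text
$.commands[0]: bad value
```

>>> carry_out --commands '[{"dx": 0.29, "dy": 0.7, "dz": 0, "wx": 0, "wy": 0, "wz": 0.041}, {"dx": 0.29, "dy": 0.7, "dz": 0, "wx": 0, "wy": 0, "wz": 0.041}, {"dx": 0.29, "dy": 0.7, "dz": 0, "wx": 0, "wy": 0, "wz": 0.041}, {"dx": 0.29, "dy": 0.7, "dz": 0, "wx": 0, "wy": 0, "wz": 0.041}, {"dx": 0.29, "dy": 0.7, "dz": 0, "wx": 0, "wy": 0, "wz": 0.041}]' --jaw -0.09

```text
time_s: 0.6
tool_pos: [0.3194, -0.3977, 0.2329]
orientation: [-2.869, -1.279, 0.0]
wrist_force: [0.5, 0.1, -0.5]
gripper_width: 0.0501
finger_force: 0.0
```

>>> carry_out --commands '[{"dx": 0.29, "dy": 0.7, "dz": 0, "wx": 0, "wy": 0, "wz": 0.02}, {"dx": 0.29, "dy": 0.7, "dz": 0, "wx": 0, "wy": 0, "wz": 0.02}, {"dx": 0.29, "dy": 0.7, "dz": 0, "wx": 0, "wy": 0, "wz": 0.02}, {"dx": 0.29, "dy": 0.7, "dz": 0, "wx": 0, "wy": 0, "wz": 0.02}, {"dx": 0.29, "dy": 0.7, "dz": 0, "wx": 0, "wy": 0, "wz": 0.02}, {"dx": 0.29, "dy": 0.7, "dz": 0, "wx": 0, "wy": 0, "wz": 0.02}, {"dx": 0.29, "dy": 0.7, "dz": 0, "wx": 0, "wy": 0, "wz": 0.02}, {"dx": 0.29, "dy": 0.7, "dz": 0, "wx": 0, "wy": 0, "wz": 0.02}, {"dx": 0.29, "dy": 0.7, "dz": 0, "wx": 0, "wy": 0, "wz": 0.02}, {"dx": 0.29, "dy": 0.7, "dz": 0, "wx": 0, "wy": 0, "wz": 0.02}]'

```text
time_s: 1.6
tool_pos: [0.4644, -0.0478, 0.233]
orientation: [-2.542, -1.845, 0.001]
wrist_force: [1.7, -0.6, -0.4]
gripper_width: 0.04
finger_force: 0.0
```

>>> carry_out --commands '[{"dx": 0.29, "dy": 0.7, "dz": 0, "wx": 0, "wy": 0, "wz": 0}, {"dx": 0.29, "dy": 0.7, "dz": 0, "wx": 0, "wy": 0, "wz": 0}, {"dx": 0.29, "dy": 0.7, "dz": -0.2, "wx": 0, "wy": 0, "wz": 0}, {"dx": 0.29, "dy": 0.7, "dz": -0.4, "wx": 0, "wy": 0, "wz": 0}, {"dx": 0.29, "dy": 0.7, "dz": -0.4, "wx": 0, "wy": 0, "wz": 0}, {"dx": 0, "dy": 0, "dz": -0.4, "wx": 0, "wy": 0, "wz": 0}, {"dx": 0, "dy": 0, "dz": -0.4, "wx": 0, "wy": 0, "wz": 0}, {"dx": 0, "dy": 0, "dz": 0, "wx": 0, "wy": 0, "wz": 0}]'

```text
time_s: 2.4
tool_pos: [0.5347, 0.1253, 0.1406]
orientation: [-2.542, -1.843, 0.009]
wrist_force: [-0.3, -1.0, -0.8]
gripper_width: 0.0398
finger_force: 0.0
```

>>> carry_out --commands '[{"dx": 0.04, "dy": -0.04, "dz": -0.3, "wx": 0, "wy": 0, "wz": 0}, {"dx": 0, "dy": 0, "dz": -0.4, "wx": 0, "wy": 0, "wz": 0}, {"dx": 0, "dy": 0, "dz": -0.4, "wx": 0, "wy": 0, "wz": 0}, {"dx": 0, "dy": 0, "dz": -0.3, "wx": 0, "wy": 0, "wz": 0}, {"dx": 0, "dy": 0, "dz": -0.2, "wx": 0, "wy": 0, "wz": 0}, {"dx": 0, "dy": 0, "dz": 0, "wx": 0, "wy": 0, "wz": 0}]'

```text
time_s: 3.0
tool_pos: [0.5384, 0.1234, 0.0627]
orientation: [-2.544, -1.843, 0.002]
wrist_force: [-0.4, -0.7, 0.1]
gripper_width: 0.04
finger_force: 0.0
```

>>> carry_out --commands '[{"dx": 0, "dy": 0, "dz": 0, "wx": 0, "wy": 0, "wz": 0}, {"dx": 0, "dy": 0, "dz": 0, "wx": 0, "wy": 0, "wz": 0}, {"dx": 0, "dy": 0, "dz": 0, "wx": 0, "wy": 0, "wz": 0}, {"dx": 0, "dy": 0, "dz": 0, "wx": 0, "wy": 0, "wz": 0}, {"dx": 0, "dy": 0, "dz": 0, "wx": 0, "wy": 0, "wz": 0}]' --jaw -1 --force 15

```text
time_s: 3.5
tool_pos: [0.5389, 0.1238, 0.0635]
orientation: [2.544, 1.843, 0.001]
wrist_force: [0.1, -0.1, -0.5]
gripper_width: 0.0022
finger_force: 0.0
```

```bash
python3 - <<'E'
from h import *
T=grab('top');S=grab('scene')
c=np.zeros((600,800,3),np.uint8)
def put(d,u,v,w,h,s,x):
    c[:h*s,x:x+w*s]=cv2.resize(d['color'][v:v+h,u:u+w,::-1],None,fx=s,fy=s,interpolation=cv2.INTER_CUBIC)
put(T,185,148,100,120,4,0);put(S,265,160,100,120,4,400)
cv2.imwrite('pics/a.png',cv2.convertScaleAbs(c[:480],alpha=1.4))
p=r.get_obs()['tool_pos'];print(p,proj(T,[p-[0,0,.022]]),proj(S,[p-[0,0,.022]]),r.get_obs()['gripper_width'])
E
```

```text
[0.53880298 0.12371464 0.0632736 ] [[229.92943693 212.63816672]] [[309.72060188 216.6722424 ]] 0.0004358332466349441
```

View pics/a.png

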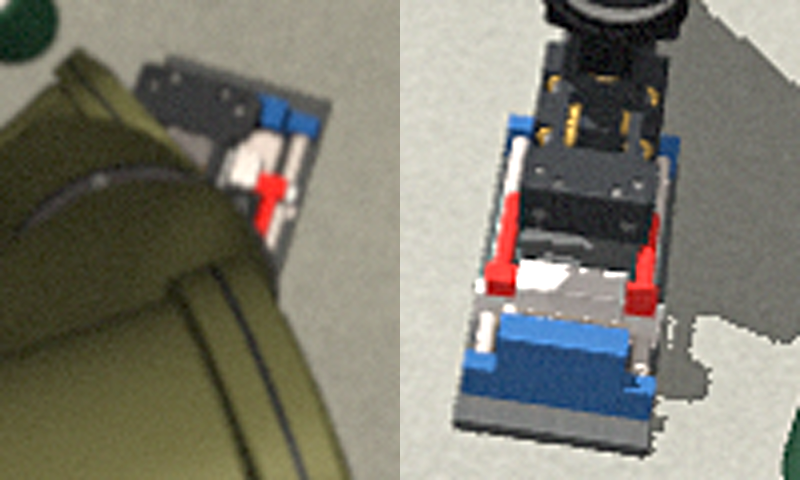

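The gripper closed to zero without holding the bar. The scene view shows the bow unmoved, and the gripper body hides the bar at about crop (512..657, 200..216). I'll lift a little, look at the fingers against the bar, and overlay the predictions.

>>> carry_out --commands '[{"dx": 0, "dy": 0, "dz": 0.4, "wx": 0, "wy": 0, "wz": 0}, {"dx": 0, "dy": 0, "dz": 0.4, "wx": 0, "wy": 0, "wz": 0}, {"dx": 0, "dy": 0, "dz": 0.4, "wx": 0, "wy": 0, "wz": 0}, {"dx": 0, "dy": 0, "dz": 0, "wx": 0, "wy": 0, "wz": 0}]'

```text
time_s: 4.0
tool_pos: [0.5403, 0.1243, 0.1253]
orientation: [2.543, 1.842, 0.007]
wrist_force: [0.9, -1.2, -0.0]
gripper_width: 0.0004
finger_force: 0.0
```

```bash
python3 - <<'E'
from h import *
S=grab('scene');o=r.get_obs();p=o['tool_pos']
im=cv2.resize(S['color'][100:250,240:400,::-1],None,fx=4,fy=4,interpolation=cv2.INTER_CUBIC)
im=cv2.convertScaleAbs(im,alpha=1.8)
q=lambda X:tuple(int(v) for v in (proj(S,[X])[0]-[240,100]+.5)*4)
cv2.circle(im,q(p),4,(0,255,0),1);cv2.circle(im,q(p-[0,0,.022]),4,(255,0,255),1)
c,s=np.cos(-.31),np.sin(-.31)
for y in(-.04,.04):cv2.circle(im,q(np.array([.6255-.093*c-y*s,.0946-.093*s+y*c,.055])),4,(255,255,0),1)
cv2.imwrite('pics/b.png',im);print(p,o['orientation'],o['gripper_width'],q(p-[0,0,.022]))
E
```

```text
[0.53953453 0.12395547 0.12397953] [2.54352468 1.84258351 0.00385485] 0.00023426133584190231 (291, 400)
```

View pics/b.png

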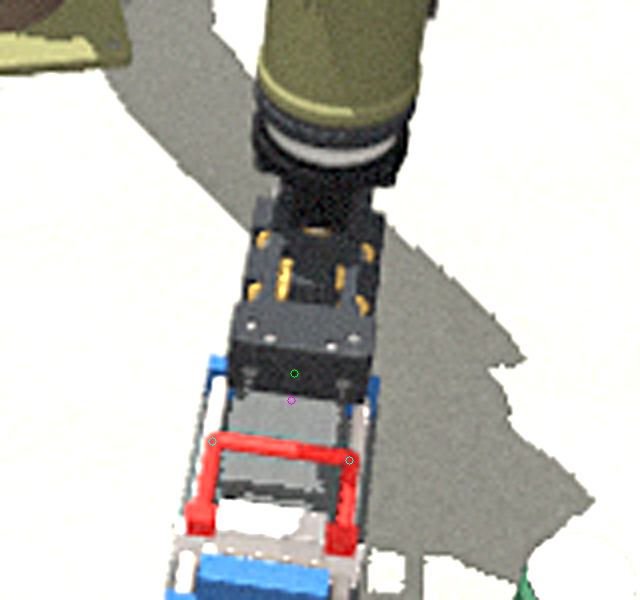

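The bow overlay matches the red bar, from (212,440) to (349,460). The tip is predicted at (291,400), right at the body's lower edge, so I'll check the body corners against their predicted positions.

```bash
python3 - <<'E'
from h import *
from scipy.spatial.transform import Rotation as Ro
S=grab('scene');o=r.get_obs();p=o['tool_pos'];M=Ro.from_rotvec(o['orientation']).as_matrix()
print(M.round(3))
for a in(1,-1):
  for b in(1,-1):
    print(a,b,((proj(S,[p+M@[a*.0375,b*.0935,-.042]])[0]-[240,100]+.5)*4).round())
    print('  swapped',((proj(S,[p+M@[a*.0935,b*.0375,-.042]])[0]-[240,100]+.5)*4).round())
E
```

```text
[[ 0.312  0.95   0.   ]
 [ 0.95  -0.312  0.   ]
 [ 0.     0.    -1.   ]]
1 1 [356. 462.]
  swapped [474. 395.]
1 -1 [384. 213.]
  swapped [480. 294.]
-1 1 [207. 440.]
  swapped [116. 346.]
-1 -1 [252. 196.]
  swapped [139. 249.]
```

>>> carry_out --commands '[{"dx": 0, "dy": 0, "dz": 0.3, "wx": 0, "wy": 0, "wz": -0.068}, {"dx": 0, "dy": 0, "dz": 0.3, "wx": 0, "wy": 0, "wz": -0.068}, {"dx": 0, "dy": 0, "dz": 0.3, "wx": 0, "wy": 0, "wz": -0.068}, {"dx": 0, "dy": 0, "dz": 0.3, "wx": 0, "wy": 0, "wz": -0.068}, {"dx": 0, "dy": 0, "dz": 0, "wx": 0, "wy": 0, "wz": -0.068}, {"dx": 0, "dy": 0, "dz": 0, "wx": 0, "wy": 0, "wz": -0.068}, {"dx": 0, "dy": 0, "dz": 0, "wx": 0, "wy": 0, "wz": -0.068}, {"dx": 0, "dy": 0, "dz": 0, "wx": 0, "wy": 0, "wz": -0.068}, {"dx": 0, "dy": 0, "dz": 0, "wx": 0, "wy": 0, "wz": -0.068}, {"dx": 0, "dy": 0, "dz": 0, "wx": 0, "wy": 0, "wz": 0}]' --jaw 0.3

```text
time_s: 5.1
tool_pos: [0.538, 0.1236, 0.1819]
orientation: [3.139, -0.044, -0.003]
wrist_force: [0.8, -1.2, 0.4]
gripper_width: 0.0573
finger_force: 0.0
```

```bash
python3 - <<'E'
from h import *
from scipy.spatial.transform import Rotation as Ro
S=grab('scene');o=r.get_obs();p=o['tool_pos'];M=Ro.from_rotvec(o['orientation']).as_matrix()
im=cv2.resize(S['color'][100:250,220:400,::-1],None,fx=4,fy=4,interpolation=cv2.INTER_CUBIC)
im=cv2.convertScaleAbs(im,alpha=2.2,beta=20)
q=lambda X:tuple(int(v) for v in (proj(S,[p+M@X])[0]-[220,100]+.5)*4)
w=o['gripper_width']/2
for X in([0,0,0],[0,w,.022],[0,-w,.022],[0,w+.0175,.022],[0,-w-.0175,.022],[.0375,.0935,-.042],[-.0375,.0935,-.042],[.0375,-.0935,-.042]):
    cv2.circle(im,q(np.array(X)),4,(0,255,0),1)
cv2.imwrite('pics/c.png',im);print(p,M.round(2).tolist(),w)
E
```

```text
[0.53809492 0.12362663 0.18203198] [[1.0, -0.02, -0.0], [-0.02, -1.0, -0.0], [-0.0, 0.0, -1.0]] 0.028708614131561547
```

View pics/c.png

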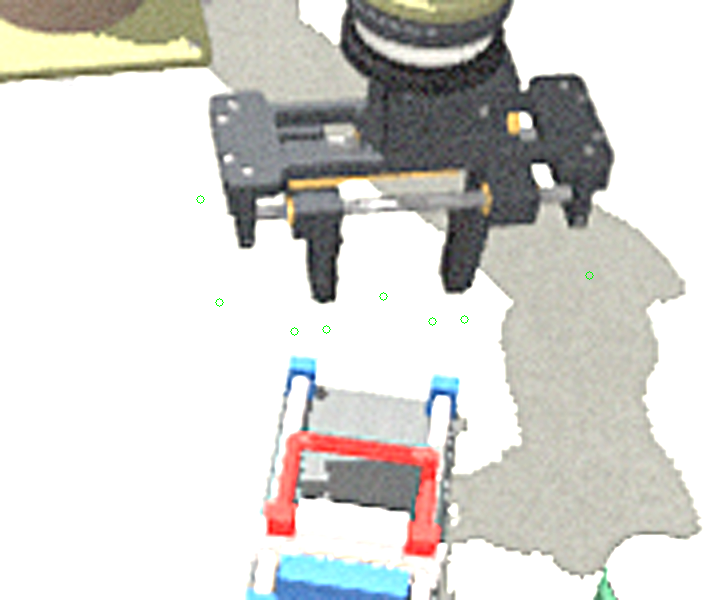

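The fingertips show at (324,298) and (458,288), but the predictions are (311,330) and (448,320). The real tool is therefore about 25–30 mm higher or further back than reported. The starting pictures also show the gripper, so I'll triangulate from those.

```bash
python3 - <<'E'
from h import *
from scipy.spatial.transform import Rotation as Ro
T=np.load('top.npy',allow_pickle=True).item();S=np.load('scene.npy',allow_pickle=True).item()
p=np.array([.24644,-.57375,.2324]);M=Ro.from_rotvec([-3.0756,-.6328,.0007]).as_matrix()
c=np.zeros((600,800,3),np.uint8)
def put(d,u,v,w,h,s,x,y):
    im=cv2.convertScaleAbs(cv2.resize(d['color'][v:v+h,u:u+w,::-1],None,fx=s,fy=s,interpolation=cv2.INTER_CUBIC),alpha=2.2,beta=20)
    for X in([0,0,0],[0,.044,.022],[0,-.044,.022],[0,.0615,.022],[0,-.0615,.022]):
        k=proj(d,[p+M@X])[0];print(k.round(1));cv2.circle(im,tuple(int(a) for a in (k-[u,v]+.5)*s),4,(0,255,0),1)
    c[y:y+h*s,x:x+w*s]=im
put(S,0,0,80,110,5,0,0);put(T,480,320,80,80,5,400,0)
# base location check
print(proj(S,[[0,0,0]]),proj(T,[[0,0,0]]))
cv2.imwrite('pics/d.png',c)
E
```

```text
[-4.8 97.9]
[-20.2 111.8]
[18.3 99.8]
[-28.1 114.3]
[25.8 97.5]
[566.5 340.5]
[577.7 328.9]
[541.8 347.9]
[584.7 325.2]
[534.6 351.7]
[[235.35779585  99.17070866]] [[285.35488102 429.29998119]]
```

View pics/d.png

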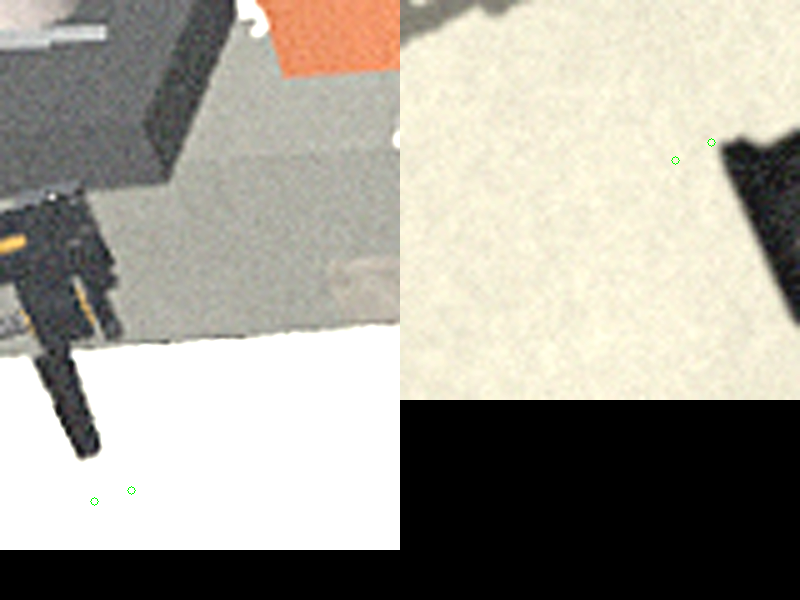

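```bash
python3 - <<'E'
from h import *
from scipy.spatial.transform import Rotation as Ro
from scipy.optimize import least_squares
S=np.load('scene.npy',allow_pickle=True).item();T=np.load('top.npy',allow_pickle=True).item()
A=(np.array([.24644,-.57375,.2324]),[-3.0756,-.6328,.0007])
C=(np.array([.53809,.12363,.18203]),[3.139,-.044,-.003])
obs=[(A,[0,-.0528,.022],np.array([90,452])/5-.1),(C,[0,.0375,.022],np.array([324,296])/4+[220,100]-.4),(C,[0,-.0375,.022],np.array([458,286])/4+[220,100]-.4)]
def f(s,which,frame):
    e=[]
    for i in which:
        (p,o),X,uv=obs[i];M=Ro.from_rotvec(o).as_matrix()
        e+=list(proj(S,[p+(s if frame=='w' else M@s)+M@np.array(X)])[0]-uv)
    return np.array(e)
for w in([0],[1,2],[0,1,2]):
    g=least_squares(lambda z:f(np.array([0,0,z[0]]),w,'w'),[0.]);print(w,'z only',g.x.round(4),g.fun.round(1))
for fr in 'wt':
    g=least_squares(lambda s:f(s,[0,1,2],fr),np.zeros(3));print(fr,g.x.round(4),g.fun.round(1))
g=least_squares(lambda s:f(np.array([s[0],s[1],0]),[0,1,2],'w'),np.zeros(2));print('xy',g.x.round(4),g.fun.round(1))
E
```

```text
[0] z only [0.0239] [ 0.3 -0.1]
[1, 2] z only [0.026] [-2.6 -0.3 -1.  -0.2]
[0, 1, 2] z only [0.0252] [ 0.  -0.6 -2.7  0.  -1.   0.1]
w [0.0039 0.0025 0.0279] [ 0.3 -0.7 -1.   0.3  0.7  0.4]
t [ 0.0032 -0.002  -0.0275] [ 0.8 -1.  -1.3  0.3  0.4  0.4]
xy [-0.0224  0.0038] [ 7.8  2.8 -3.6  1.  -3.2  1.1]
```

>>> carry_out --commands '[{"dx": 0, "dy": 0, "dz": 0, "wx": 0, "wy": 0, "wz": 0.068}, {"dx": 0, "dy": 0, "dz": 0, "wx": 0, "wy": 0, "wz": 0.068}, {"dx": 0, "dy": 0, "dz": -0.3, "wx": 0, "wy": 0, "wz": 0.068}, {"dx": 0, "dy": 0, "dz": -0.3, "wx": 0, "wy": 0, "wz": 0.068}, {"dx": 0, "dy": 0, "dz": -0.3, "wx": 0, "wy": 0, "wz": 0.068}, {"dx": 0, "dy": 0, "dz": -0.3, "wx": 0, "wy": 0, "wz": 0.068}, {"dx": 0, "dy": 0, "dz": -0.3, "wx": 0, "wy": 0, "wz": 0.068}, {"dx": 0, "dy": 0, "dz": -0.3, "wx": 0, "wy": 0, "wz": 0.068}, {"dx": 0, "dy": 0, "dz": -0.3, "wx": 0, "wy": 0, "wz": 0.068}, {"dx": 0, "dy": 0, "dz": -0.2, "wx": 0, "wy": 0, "wz": 0}]' --jaw -0.09

```text
time_s: 6.15
tool_pos: [0.5381, 0.1234, 0.0666]
orientation: [-2.54, -1.846, 0.002]
wrist_force: [0.7, -0.0, -0.3]
gripper_width: 0.04
finger_force: 0.0
```

>>> carry_out --commands '[{"dx": 0, "dy": 0, "dz": -0.08, "wx": 0, "wy": 0, "wz": 0}, {"dx": 0, "dy": 0, "dz": -0.08, "wx": 0, "wy": 0, "wz": 0}, {"dx": 0, "dy": 0, "dz": 0, "wx": 0, "wy": 0, "wz": 0}]'

```text
time_s: 6.45
tool_pos: [0.5388, 0.1238, 0.06]
orientation: [2.544, 1.842, -0.0]
wrist_force: [-0.1, -0.1, -0.9]
gripper_width: 0.0402
finger_force: 0.0
```

>>> carry_out --commands '[{"dx": 0, "dy": 0, "dz": -0.08, "wx": 0, "wy": 0, "wz": 0}, {"dx": 0, "dy": 0, "dz": -0.08, "wx": 0, "wy": 0, "wz": 0}, {"dx": 0, "dy": 0, "dz": -0.08, "wx": 0, "wy": 0, "wz": 0}]'

```text
time_s: 6.75
tool_pos: [0.5389, 0.1238, 0.0481]
orientation: [2.544, 1.843, 0.001]
wrist_force: [-1.0, -0.8, 0.6]
gripper_width: 0.0405
finger_force: 0.0
```

>>> carry_out --commands '[{"dx": 0, "dy": 0, "dz": -0.08, "wx": 0, "wy": 0, "wz": 0}, {"dx": 0, "dy": 0, "dz": -0.08, "wx": 0, "wy": 0, "wz": 0}, {"dx": 0, "dy": 0, "dz": -0.08, "wx": 0, "wy": 0, "wz": 0}]'

```text
time_s: 7.05
tool_pos: [0.5387, 0.1237, 0.0358]
orientation: [2.544, 1.843, -0.0]
wrist_force: [0.1, -0.6, 0.1]
gripper_width: 0.0405
finger_force: 0.0
```

>>> carry_out --commands '[{"dx": 0, "dy": 0, "dz": 0, "wx": 0, "wy": 0, "wz": 0}, {"dx": 0, "dy": 0, "dz": 0, "wx": 0, "wy": 0, "wz": 0}, {"dx": 0, "dy": 0, "dz": 0, "wx": 0, "wy": 0, "wz": 0}, {"dx": 0, "dy": 0, "dz": 0, "wx": 0, "wy": 0, "wz": 0}, {"dx": 0, "dy": 0, "dz": 0, "wx": 0, "wy": 0, "wz": 0}]' --jaw -1 --force 20

```text
time_s: 7.55
tool_pos: [0.5376, 0.1242, 0.0362]
orientation: [-2.543, -1.843, 0.002]
wrist_force: [-3.5, 1.1, 2.3]
gripper_width: 0.0097
finger_force: 20.0
```

>>> carry_out --commands '[{"dx": -0.09, "dy": 0.029, "dz": 0, "wx": 0, "wy": 0, "wz": 0}, {"dx": -0.09, "dy": 0.029, "dz": 0, "wx": 0, "wy": 0, "wz": 0}, {"dx": -0.09, "dy": 0.029, "dz": 0, "wx": 0, "wy": 0, "wz": 0}, {"dx": -0.09, "dy": 0.029, "dz": 0, "wx": 0, "wy": 0, "wz": 0}, {"dx": -0.09, "dy": 0.029, "dz": 0, "wx": 0, "wy": 0, "wz": 0}, {"dx": -0.09, "dy": 0.029, "dz": 0, "wx": 0, "wy": 0, "wz": 0}, {"dx": -0.09, "dy": 0.029, "dz": 0, "wx": 0, "wy": 0, "wz": 0}, {"dx": -0.09, "dy": 0.029, "dz": 0, "wx": 0, "wy": 0, "wz": 0}, {"dx": -0.09, "dy": 0.029, "dz": 0, "wx": 0, "wy": 0, "wz": 0}, {"dx": 0, "dy": 0, "dz": 0, "wx": 0, "wy": 0, "wz": 0}]' --force 40

```text
time_s: 8.55
tool_pos: [0.4955, 0.1379, 0.0362]
orientation: [-2.54, -1.845, 0.004]
wrist_force: [-3.4, 2.0, 1.6]
gripper_width: 0.0085
finger_force: 40.0
```

>>> carry_out --commands '[{"dx": -0.05, "dy": 0.016, "dz": 0, "wx": 0, "wy": 0, "wz": 0}, {"dx": 0, "dy": 0, "dz": 0, "wx": 0, "wy": 0, "wz": 0}]'

```text
time_s: 8.75
tool_pos: [0.4949, 0.1381, 0.0362]
orientation: [-2.542, -1.844, 0.001]
wrist_force: [-4.0, 3.1, 4.0]
gripper_width: 0.0084
finger_force: 40.0
```

>>> carry_out --commands '[{"dx": -0.06, "dy": 0.019, "dz": 0, "wx": 0, "wy": 0, "wz": 0}, {"dx": 0, "dy": 0, "dz": 0, "wx": 0, "wy": 0, "wz": 0}]'

```text
time_s: 8.95
tool_pos: [0.4948, 0.1382, 0.0362]
orientation: [2.544, 1.841, 0.005]
wrist_force: [3.4, 0.4, -1.0]
gripper_width: 0.0088
finger_force: 40.0
```

>>> carry_out --commands '[{"dx": 0, "dy": 0, "dz": 0, "wx": 0, "wy": 0, "wz": 0}, {"dx": 0, "dy": 0, "dz": 0, "wx": 0, "wy": 0, "wz": 0}, {"dx": 0, "dy": 0, "dz": 0, "wx": 0, "wy": 0, "wz": 0}, {"dx": 0, "dy": 0, "dz": 0, "wx": 0, "wy": 0, "wz": 0}, {"dx": 0, "dy": 0, "dz": 0.3, "wx": 0, "wy": 0, "wz": 0}, {"dx": 0, "dy": 0, "dz": 0.6, "wx": 0, "wy": 0, "wz": 0}, {"dx": 0, "dy": 0, "dz": 0.6, "wx": 0, "wy": 0, "wz": 0}, {"dx": 0, "dy": 0, "dz": 0.6, "wx": 0, "wy": 0, "wz": 0}, {"dx": 0, "dy": 0, "dz": 0.6, "wx": 0, "wy": 0, "wz": 0}, {"dx": 0, "dy": 0, "dz": 0.5, "wx": 0, "wy": 0, "wz": 0}]' --jaw -0.09

```text
time_s: 9.95
tool_pos: [0.4926, 0.1384, 0.1977]
orientation: [2.544, 1.843, 0.001]
wrist_force: [0.0, 0.4, 0.2]
gripper_width: 0.04
finger_force: 0.0
```

>>> carry_out --commands '[{"dx": -0.07, "dy": -0.7, "dz": 0, "wx": 0, "wy": 0, "wz": -0.03}, {"dx": -0.07, "dy": -0.7, "dz": 0, "wx": 0, "wy": 0, "wz": -0.03}, {"dx": -0.07, "dy": -0.7, "dz": 0, "wx": 0, "wy": 0, "wz": -0.03}, {"dx": -0.07, "dy": -0.7, "dz": 0, "wx": 0, "wy": 0, "wz": -0.03}, {"dx": -0.07, "dy": -0.7, "dz": 0, "wx": 0, "wy": 0, "wz": -0.03}, {"dx": -0.07, "dy": -0.7, "dz": 0, "wx": 0, "wy": 0, "wz": -0.03}, {"dx": -0.07, "dy": -0.7, "dz": 0, "wx": 0, "wy": 0, "wz": -0.03}, {"dx": -0.07, "dy": -0.7, "dz": 0, "wx": 0, "wy": 0, "wz": -0.03}, {"dx": -0.07, "dy": -0.7, "dz": 0, "wx": 0, "wy": 0, "wz": -0.03}, {"dx": -0.07, "dy": -0.65, "dz": 0, "wx": 0, "wy": 0, "wz": -0.03}]' --jaw 0.14

```text
time_s: 10.95
tool_pos: [0.4569, -0.2105, 0.1961]
orientation: [-2.99, -0.962, 0.001]
wrist_force: [0.7, -0.7, -0.1]
gripper_width: 0.0499
finger_force: 0.0
```

>>> carry_out --commands '[{"dx": 0, "dy": 0, "dz": 0, "wx": 0, "wy": 0, "wz": 0}, {"dx": 0, "dy": 0, "dz": 0, "wx": 0, "wy": 0, "wz": 0}]'

```text
time_s: 11.15
tool_pos: [0.4572, -0.2093, 0.196]
orientation: [-2.989, -0.965, 0.001]
wrist_force: [-0.4, 0.2, -0.1]
gripper_width: 0.0504
finger_force: 0.0
```

```bash
python3 - <<'E'
from h import *
S=grab('scene');T=grab('top')
c=np.zeros((480,800,3),np.uint8)
def put(d,u,v,w,h,s,x):
    im=cv2.convertScaleAbs(cv2.resize(d['color'][v:v+h,u:u+w,::-1],None,fx=s,fy=s,interpolation=cv2.INTER_CUBIC),alpha=1.8,beta=10)
    c[:h*s,x:x+w*s]=im
put(S,100,120,140,120,4,0);put(S,285,180,60,100,4,560)
cv2.imwrite('pics/e.png',c);np.save('S2.npy',S,allow_pickle=True)
E
```

```text
(no output)
```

View pics/e.png

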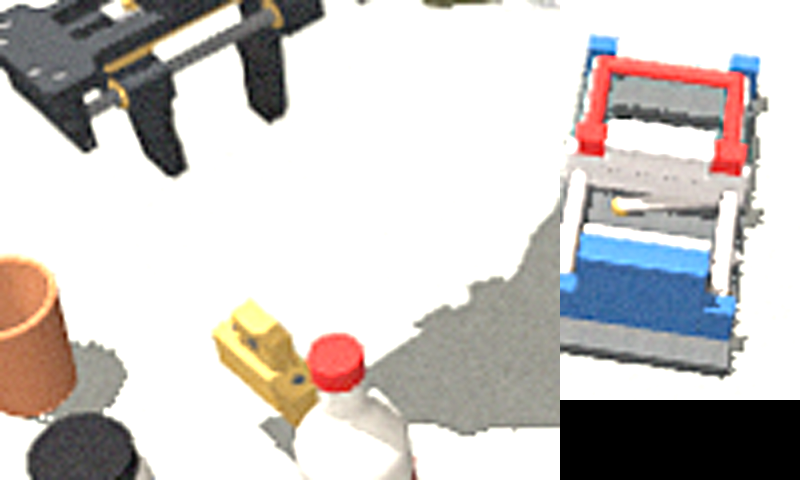

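The picture shows the jaw staying out at its stop. The gripper is lined up across the tongue, and the block stands upright at (265,360) in the crop. Descending to it.

>>> carry_out --commands '[{"dx": 0.02, "dy": -0.02, "dz": -0.4, "wx": 0, "wy": 0, "wz": 0}, {"dx": 0, "dy": 0, "dz": -0.4, "wx": 0, "wy": 0, "wz": 0}, {"dx": 0, "dy": 0, "dz": -0.4, "wx": 0, "wy": 0, "wz": 0}, {"dx": 0, "dy": 0, "dz": -0.4, "wx": 0, "wy": 0, "wz": 0}, {"dx": 0, "dy": 0, "dz": -0.4, "wx": 0, "wy": 0, "wz": 0}, {"dx": 0, "dy": 0, "dz": -0.4, "wx": 0, "wy": 0, "wz": 0}, {"dx": 0, "dy": 0, "dz": -0.4, "wx": 0, "wy": 0, "wz": 0}, {"dx": 0, "dy": 0, "dz": -0.14, "wx": 0, "wy": 0, "wz": 0}, {"dx": 0, "dy": 0, "dz": -0.14, "wx": 0, "wy": 0, "wz": 0}, {"dx": 0, "dy": 0, "dz": -0.14, "wx": 0, "wy": 0, "wz": 0}]'

```text
time_s: 12.25
tool_pos: [0.4594, -0.2094, 0.0353]
orientation: [2.988, 0.968, 0.002]
wrist_force: [-1.1, -0.3, 0.9]
gripper_width: 0.0505
finger_force: 0.0
```

>>> carry_out --commands '[{"dx": 0, "dy": 0, "dz": 0, "wx": 0, "wy": 0, "wz": 0}, {"dx": 0, "dy": 0, "dz": 0, "wx": 0, "wy": 0, "wz": 0}, {"dx": 0, "dy": 0, "dz": 0, "wx": 0, "wy": 0, "wz": 0}, {"dx": 0, "dy": 0, "dz": 0, "wx": 0, "wy": 0, "wz": 0}, {"dx": 0, "dy": 0, "dz": 0, "wx": 0, "wy": 0, "wz": 0}, {"dx": 0, "dy": 0, "dz": 0, "wx": 0, "wy": 0, "wz": 0}]' --jaw -1 --force 40

```text
time_s: 12.85
tool_pos: [0.459, -0.2102, 0.0355]
orientation: [2.989, 0.966, 0.001]
wrist_force: [0.2, -0.7, 2.9]
gripper_width: 0.0159
finger_force: 39.8
```

>>> carry_out --commands '[{"dx": 0, "dy": 0, "dz": 0.1, "wx": 0, "wy": 0, "wz": 0}, {"dx": 0, "dy": 0, "dz": 0.3, "wx": 0, "wy": 0, "wz": 0}, {"dx": 0, "dy": 0, "dz": 0.5, "wx": 0, "wy": 0, "wz": 0}, {"dx": 0, "dy": 0, "dz": 0.5, "wx": 0, "wy": 0, "wz": 0}, {"dx": 0, "dy": 0, "dz": 0.5, "wx": 0, "wy": 0, "wz": 0}, {"dx": 0, "dy": 0, "dz": 0.5, "wx": 0, "wy": 0, "wz": 0}, {"dx": 0, "dy": 0, "dz": 0.5, "wx": 0, "wy": 0, "wz": 0}, {"dx": 0, "dy": 0, "dz": 0.5, "wx": 0, "wy": 0, "wz": 0}, {"dx": 0, "dy": 0, "dz": 0.4, "wx": 0, "wy": 0, "wz": 0}, {"dx": 0, "dy": 0, "dz": 0, "wx": 0, "wy": 0, "wz": 0}]'

```text
time_s: 13.85
tool_pos: [0.4592, -0.2102, 0.2267]
orientation: [2.987, 0.966, 0.004]
wrist_force: [1.4, -0.4, -7.6]
gripper_width: 0.0159
finger_force: 39.8
```

>>> carry_out --commands '[{"dx": 0, "dy": 0.5, "dz": 0, "wx": 0, "wy": 0, "wz": 0.03}, {"dx": 0.1, "dy": 0.7, "dz": 0, "wx": 0, "wy": 0, "wz": 0.03}, {"dx": 0.2, "dy": 0.7, "dz": 0, "wx": 0, "wy": 0, "wz": 0.03}, {"dx": 0.3, "dy": 0.7, "dz": 0, "wx": 0, "wy": 0, "wz": 0.03}, {"dx": 0.4, "dy": 0.7, "dz": 0, "wx": 0, "wy": 0, "wz": 0.03}, {"dx": 0.5, "dy": 0.7, "dz": 0, "wx": 0, "wy": 0, "wz": 0.03}, {"dx": 0.5, "dy": 0.7, "dz": 0, "wx": 0, "wy": 0, "wz": 0.03}, {"dx": 0.5, "dy": 0.7, "dz": 0, "wx": 0, "wy": 0, "wz": 0.03}, {"dx": 0.3, "dy": 0.5, "dz": 0, "wx": 0, "wy": 0, "wz": 0.03}, {"dx": 0.2, "dy": 0.3, "dz": 0, "wx": 0, "wy": 0, "wz": 0.033}]'

```text
time_s: 14.85
tool_pos: [0.608, 0.1035, 0.2225]
orientation: [-2.53, -1.858, 0.003]
wrist_force: [0.1, -1.3, -7.5]
gripper_width: 0.016
finger_force: 39.8
```

>>> carry_out --commands '[{"dx": 0, "dy": 0, "dz": 0, "wx": 0, "wy": 0, "wz": 0}, {"dx": 0, "dy": 0, "dz": 0, "wx": 0, "wy": 0, "wz": 0}]'

```text
time_s: 15.05
tool_pos: [0.6069, 0.0993, 0.2227]
orientation: [-2.537, -1.851, 0.008]
wrist_force: [-1.4, -1.0, -6.7]
gripper_width: 0.0155
finger_force: 39.8
```

>>> carry_out --commands '[{"dx": 0.09, "dy": 0.01, "dz": -0.38, "wx": 0, "wy": 0, "wz": 0}, {"dx": 0, "dy": 0, "dz": -0.38, "wx": 0, "wy": 0, "wz": 0}, {"dx": 0, "dy": 0, "dz": -0.38, "wx": 0, "wy": 0, "wz": 0}, {"dx": 0, "dy": 0, "dz": -0.38, "wx": 0, "wy": 0, "wz": 0}, {"dx": 0, "dy": 0, "dz": -0.38, "wx": 0, "wy": 0, "wz": 0}, {"dx": 0, "dy": 0, "dz": -0.3, "wx": 0, "wy": 0, "wz": 0}, {"dx": 0, "dy": 0, "dz": -0.1, "wx": 0, "wy": 0, "wz": 0}, {"dx": 0, "dy": 0, "dz": 0, "wx": 0, "wy": 0, "wz": 0}]'

```text
time_s: 15.85
tool_pos: [0.6125, 0.0997, 0.1093]
orientation: [-2.539, -1.85, 0.003]
wrist_force: [0.7, -0.0, -7.4]
gripper_width: 0.0154
finger_force: 39.8
```

>>> carry_out --commands '[{"dx": 0, "dy": 0, "dz": -0.1, "wx": 0, "wy": 0, "wz": 0}, {"dx": 0, "dy": 0, "dz": -0.1, "wx": 0, "wy": 0, "wz": 0}, {"dx": 0, "dy": 0, "dz": -0.1, "wx": 0, "wy": 0, "wz": 0}, {"dx": 0, "dy": 0, "dz": 0, "wx": 0, "wy": 0, "wz": 0}]'

```text
time_s: 16.25
tool_pos: [0.613, 0.1003, 0.0948]
orientation: [2.538, 1.851, -0.001]
wrist_force: [-0.8, -0.3, -7.5]
gripper_width: 0.0155
finger_force: 39.9
```

>>> carry_out --commands '[{"dx": -0.02, "dy": 0, "dz": -0.06, "wx": 0, "wy": 0, "wz": 0}, {"dx": 0, "dy": 0, "dz": -0.06, "wx": 0, "wy": 0, "wz": 0}, {"dx": 0, "dy": 0, "dz": -0.06, "wx": 0, "wy": 0, "wz": 0}, {"dx": 0, "dy": 0, "dz": -0.04, "wx": 0, "wy": 0, "wz": 0}, {"dx": 0, "dy": 0, "dz": 0, "wx": 0, "wy": 0, "wz": 0}]'

```text
time_s: 16.75
tool_pos: [0.612, 0.1004, 0.0837]
orientation: [-2.538, -1.851, 0.001]
wrist_force: [0.2, 0.6, -8.3]
gripper_width: 0.0156
finger_force: 39.9
```

>>> carry_out --commands '[{"dx": 0, "dy": 0, "dz": -0.03, "wx": 0, "wy": 0, "wz": 0}, {"dx": 0, "dy": 0, "dz": 0, "wx": 0, "wy": 0, "wz": 0}]'

```text
time_s: 16.95
tool_pos: [0.6122, 0.1005, 0.0825]
orientation: [2.538, 1.851, -0.0]
wrist_force: [0.6, -0.3, -7.1]
gripper_width: 0.0154
finger_force: 39.9
```

>>> carry_out --commands '[{"dx": 0, "dy": 0, "dz": -0.02, "wx": 0, "wy": 0, "wz": 0}, {"dx": 0, "dy": 0, "dz": -0.02, "wx": 0, "wy": 0, "wz": 0}, {"dx": 0, "dy": 0, "dz": 0, "wx": 0, "wy": 0, "wz": 0}]'

```text
time_s: 17.25
tool_pos: [0.6123, 0.1005, 0.0807]
orientation: [2.538, 1.851, 0.0]
wrist_force: [-0.4, -0.4, -7.2]
gripper_width: 0.0156
finger_force: 39.9
```

>>> carry_out --commands '[{"dx": 0, "dy": 0, "dz": -0.02, "wx": 0, "wy": 0, "wz": 0}, {"dx": 0, "dy": 0, "dz": 0, "wx": 0, "wy": 0, "wz": 0}]'

```text
time_s: 17.45
tool_pos: [0.6124, 0.1004, 0.0805]
orientation: [2.538, 1.851, 0.0]
wrist_force: [-1.7, -1.3, 2.4]
gripper_width: 0.0155
finger_force: 39.9
```

>>> carry_out --commands '[{"dx": 0, "dy": 0, "dz": -0.02, "wx": 0, "wy": 0, "wz": 0}, {"dx": 0, "dy": 0, "dz": 0, "wx": 0, "wy": 0, "wz": 0}]'

```text
time_s: 17.65
tool_pos: [0.6124, 0.1004, 0.0805]
orientation: [2.538, 1.85, 0.001]
wrist_force: [-4.7, -2.2, 10.0]
gripper_width: 0.0162
finger_force: 39.9
```

>>> carry_out --commands '[{"dx": 0, "dy": 0, "dz": 0.03, "wx": 0, "wy": 0, "wz": 0}, {"dx": 0, "dy": 0, "dz": 0, "wx": 0, "wy": 0, "wz": 0}]'

```text
time_s: 17.85
tool_pos: [0.6125, 0.1005, 0.0805]
orientation: [2.538, 1.851, 0.001]
wrist_force: [-1.6, -0.7, 1.0]
gripper_width: 0.0155
finger_force: 39.9
```

>>> carry_out --commands '[{"dx": 0, "dy": 0, "dz": 0, "wx": 0, "wy": 0, "wz": 0}, {"dx": 0, "dy": 0, "dz": 0, "wx": 0, "wy": 0, "wz": 0}, {"dx": 0, "dy": 0, "dz": 0, "wx": 0, "wy": 0, "wz": 0}, {"dx": 0, "dy": 0, "dz": 0, "wx": 0, "wy": 0, "wz": 0}, {"dx": 0, "dy": 0, "dz": 0.1, "wx": 0, "wy": 0, "wz": 0}, {"dx": 0, "dy": 0, "dz": 0.4, "wx": 0, "wy": 0, "wz": 0}, {"dx": 0, "dy": 0, "dz": 0.5, "wx": 0, "wy": 0, "wz": 0}, {"dx": 0, "dy": 0, "dz": 0.5, "wx": 0, "wy": 0, "wz": 0}, {"dx": 0, "dy": 0, "dz": 0.5, "wx": 0, "wy": 0, "wz": 0}, {"dx": 0, "dy": 0, "dz": 0, "wx": 0, "wy": 0, "wz": 0}]' --jaw 0.1

```text
time_s: 18.85
tool_pos: [0.6147, 0.1015, 0.184]
orientation: [2.536, 1.849, 0.011]
wrist_force: [0.6, 0.3, 1.0]
gripper_width: 0.0482
finger_force: 0.0
```

>>> carry_out --commands '[{"dx": -0.4, "dy": 0.124, "dz": 0, "wx": 0, "wy": 0, "wz": 0}, {"dx": -0.5, "dy": 0.155, "dz": 0, "wx": 0, "wy": 0, "wz": 0}, {"dx": -0.5, "dy": 0.155, "dz": 0, "wx": 0, "wy": 0, "wz": 0}, {"dx": -0.5, "dy": 0.155, "dz": 0, "wx": 0, "wy": 0, "wz": 0}, {"dx": -0.5, "dy": 0.155, "dz": 0, "wx": 0, "wy": 0, "wz": 0}, {"dx": -0.4, "dy": 0.124, "dz": 0, "wx": 0, "wy": 0, "wz": 0}, {"dx": -0.17, "dy": 0.05, "dz": 0, "wx": 0, "wy": 0, "wz": 0}, {"dx": 0, "dy": 0, "dz": 0, "wx": 0, "wy": 0, "wz": 0}, {"dx": 0, "dy": 0, "dz": 0, "wx": 0, "wy": 0, "wz": 0}]' --jaw -1

```text
time_s: 19.75
tool_pos: [0.4649, 0.1462, 0.1801]
orientation: [2.538, 1.85, 0.001]
wrist_force: [-0.5, 0.1, 1.0]
gripper_width: 0.0
finger_force: 0.0
```

```bash
python3 - <<'E'
from h import *
S=grab('scene')
im=cv2.convertScaleAbs(cv2.resize(S['color'][140:290,250:400,::-1],None,fx=4,fy=4,interpolation=cv2.INTER_CUBIC),alpha=1.6,beta=10)
cv2.imwrite('pics/f.png',im);o=r.get_obs();print(o['tool_pos'],o['gripper_width'])
E
```

```text
[0.46507967 0.1461167  0.18006914] 0.00039566564469537566
```

View pics/f.png

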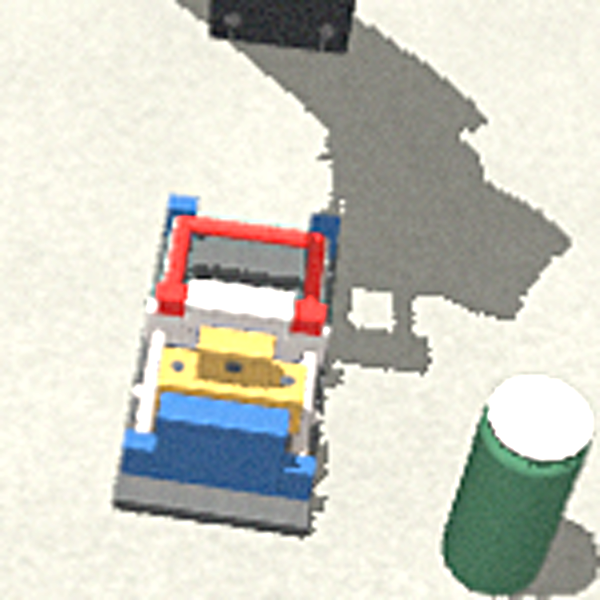

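The block stands upright on the ledge, centred on the fixed jaw at about (232,375). The jaw is still out, and the gripper is behind the bow. Descending behind the bar.

>>> carry_out --commands '[{"dx": 0, "dy": 0, "dz": -0.4, "wx": 0, "wy": 0, "wz": 0}, {"dx": 0, "dy": 0, "dz": -0.4, "wx": 0, "wy": 0, "wz": 0}, {"dx": 0, "dy": 0, "dz": -0.4, "wx": 0, "wy": 0, "wz": 0}, {"dx": 0, "dy": 0, "dz": -0.4, "wx": 0, "wy": 0, "wz": 0}, {"dx": 0, "dy": 0, "dz": -0.4, "wx": 0, "wy": 0, "wz": 0}, {"dx": 0, "dy": 0, "dz": -0.3, "wx": 0, "wy": 0, "wz": 0}, {"dx": 0, "dy": 0, "dz": -0.3, "wx": 0, "wy": 0, "wz": 0}, {"dx": 0, "dy": 0, "dz": -0.16, "wx": 0, "wy": 0, "wz": 0}, {"dx": 0, "dy": 0, "dz": 0, "wx": 0, "wy": 0, "wz": 0}]'

```text
time_s: 20.7
tool_pos: [0.464, 0.146, 0.0411]
orientation: [2.539, 1.85, -0.002]
wrist_force: [-0.3, 0.2, 0.7]
gripper_width: 0.0002
finger_force: 0.0
```

>>> carry_out --commands '[{"dx": 0.06, "dy": -0.019, "dz": 0, "wx": 0, "wy": 0, "wz": 0}, {"dx": 0.06, "dy": -0.019, "dz": 0, "wx": 0, "wy": 0, "wz": 0}, {"dx": 0.06, "dy": -0.019, "dz": 0, "wx": 0, "wy": 0, "wz": 0}, {"dx": 0.06, "dy": -0.019, "dz": 0, "wx": 0, "wy": 0, "wz": 0}, {"dx": 0, "dy": 0, "dz": 0, "wx": 0, "wy": 0, "wz": 0}]'

```text
time_s: 21.2
tool_pos: [0.476, 0.1427, 0.0424]
orientation: [-2.538, -1.851, -0.001]
wrist_force: [-0.5, -0.2, -0.5]
gripper_width: 0.0004
finger_force: 0.0
```

>>> carry_out --commands '[{"dx": 0.06, "dy": -0.019, "dz": 0, "wx": 0, "wy": 0, "wz": 0}, {"dx": 0.06, "dy": -0.019, "dz": 0, "wx": 0, "wy": 0, "wz": 0}]'

```text
time_s: 21.4
tool_pos: [0.4807, 0.141, 0.0422]
orientation: [-2.536, -1.852, 0.002]
wrist_force: [-4.5, 0.1, 3.6]
gripper_width: 0.0002
finger_force: 2.1
```

>>> carry_out --commands '[{"dx": 0.06, "dy": -0.019, "dz": 0, "wx": 0, "wy": 0, "wz": 0}, {"dx": 0.06, "dy": -0.019, "dz": 0, "wx": 0, "wy": 0, "wz": 0}]'

```text
time_s: 21.6
tool_pos: [0.4882, 0.1387, 0.0422]
orientation: [2.538, 1.851, 0.0]
wrist_force: [-1.0, 0.2, 2.1]
gripper_width: 0.0003
finger_force: 0.9
```

>>> carry_out --commands '[{"dx": 0.06, "dy": -0.019, "dz": 0, "wx": 0, "wy": 0, "wz": 0}, {"dx": 0.06, "dy": -0.019, "dz": 0, "wx": 0, "wy": 0, "wz": 0}]'

```text
time_s: 21.8
tool_pos: [0.495, 0.1365, 0.0421]
orientation: [2.538, 1.85, 0.002]
wrist_force: [-0.5, -0.3, 0.7]
gripper_width: 0.0004
finger_force: 0.0
```

>>> carry_out --commands '[{"dx": 0.06, "dy": -0.019, "dz": 0, "wx": 0, "wy": 0, "wz": 0}, {"dx": 0.06, "dy": -0.019, "dz": 0, "wx": 0, "wy": 0, "wz": 0}, {"dx": 0, "dy": 0, "dz": 0, "wx": 0, "wy": 0, "wz": 0}]'

```text
time_s: 22.1
tool_pos: [0.5006, 0.1347, 0.0421]
orientation: [2.538, 1.85, 0.001]
wrist_force: [0.2, 0.4, -1.0]
gripper_width: -0.0001
finger_force: 0.0
```

```bash
python3 - <<'E'
from h import *
S=grab('scene');np.save('S3.npy',S,allow_pickle=True)
h=cv2.cvtColor(S['color'],cv2.COLOR_RGB2HSV).astype(int)
m=((h[...,0]<5)|(h[...,0]>174))&(h[...,1]>150)&(h[...,2]>60);m[:,:280]=0;m[:,345:]=0
v,u=np.nonzero(m);print(u.min(),u.max(),v.min(),v.max(),m.sum())
c,s=np.cos(-.312),np.sin(-.312)
for q in(0,.008,.012,.03,.045):
    # front ends of side bars at jaw back x=-18-q-20
    P=[[.6255+(-.038-q)*c-y*s,.0946+(-.038-q)*s+y*c,.055] for y in(-.04,.04)];print(q,proj(S,P).round(1).tolist())
o=r.get_obs();print(o['tool_pos'],o['wrist_force'])
E
```

```text
287 329 206 235 233
0 [[289.6, 228.2], [325.0, 233.2]]
0.008 [[290.0, 225.5], [325.3, 230.4]]
0.012 [[290.3, 224.1], [325.5, 229.0]]
0.03 [[291.3, 218.1], [326.1, 222.9]]
0.045 [[292.2, 213.2], [326.7, 218.0]]
[0.50014189 0.13483526 0.0421073 ] [-0.39525947  0.15742802 -0.21228115]
```

>>> carry_out --commands '[{"dx": -0.3, "dy": 0.095, "dz": 0, "wx": 0, "wy": 0, "wz": 0}, {"dx": -0.3, "dy": 0.095, "dz": 0.2, "wx": 0, "wy": 0, "wz": 0}, {"dx": -0.2, "dy": 0.06, "dz": 0.6, "wx": 0, "wy": 0, "wz": 0}, {"dx": -0.2, "dy": 0.06, "dz": 0.6, "wx": 0, "wy": 0, "wz": 0}, {"dx": -0.2, "dy": 0, "dz": 0.6, "wx": 0, "wy": 0, "wz": 0}, {"dx": -0.2, "dy": 0, "dz": 0.6, "wx": 0, "wy": 0, "wz": 0}, {"dx": 0, "dy": 0, "dz": 0.6, "wx": 0, "wy": 0, "wz": 0}, {"dx": 0, "dy": 0, "dz": 0, "wx": 0, "wy": 0, "wz": 0}, {"dx": 0, "dy": 0, "dz": 0, "wx": 0, "wy": 0, "wz": 0}]'

```text
time_s: 23.05
tool_pos: [0.4299, 0.1505, 0.2024]
orientation: [2.538, 1.851, 0.002]
wrist_force: [-0.7, 1.0, -0.2]
gripper_width: 0.0006
finger_force: 0.0
```

```bash
python3 - <<'E'
from h import *
S=grab('scene');S0=np.load('scene.npy',allow_pickle=True).item();Sp=np.load('S2.npy',allow_pickle=True).item()
for d in(S0,Sp,S):
    h=cv2.cvtColor(d['color'],cv2.COLOR_RGB2HSV).astype(int)
    m=((h[...,0]<5)|(h[...,0]>174))&(h[...,1]>150)&(h[...,2]>60);m[:,:280]=0;m[:,345:]=0
    v,u=np.nonzero(m);print(u.min(),u.max(),v.min(),v.max(),v.mean().round(2))
z=lambda d,u,v,w,h,s:cv2.convertScaleAbs(cv2.resize(d['color'][v:v+h,u:u+w,::-1],None,fx=s,fy=s,interpolation=cv2.INTER_CUBIC),alpha=1.5)
c=np.zeros((600,800,3),np.uint8);c[:540,:420]=z(S,280,195,70,90,6);c[:252,425:795]=cv2.resize(cv2.convertScaleAbs(S['color'][150:320,60:430,::-1],alpha=1.5),(370,252))
cv2.imwrite('pics/g.png',c)
E
```

```text
286 329 208 238 220.7
289 331 194 223 206.26
287 329 205 235 216.41
```

View pics/g.png

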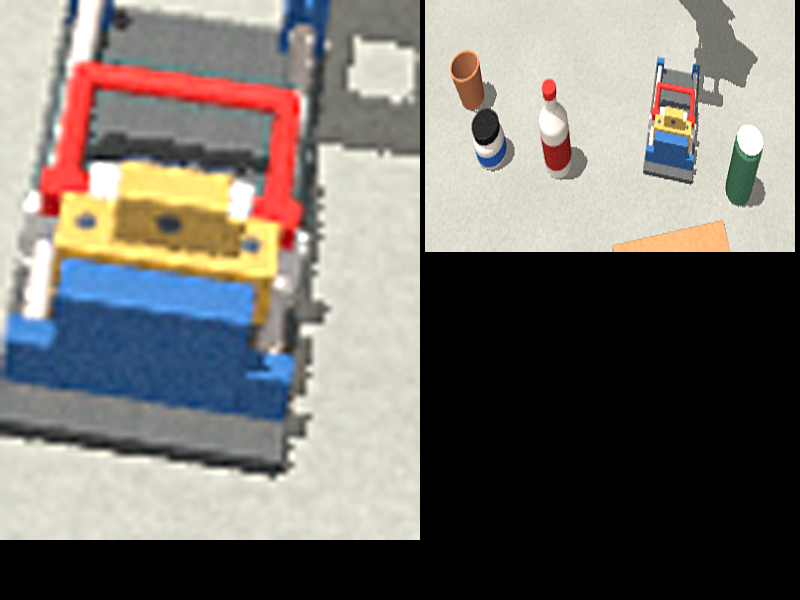

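The block is upright and clamped flush between the jaws, and the bottle, tin, pot and can are all undisturbed. I'll check the jaw travel at sub-pixel precision.

```bash
python3 - <<'E'
from h import *
S=grab('scene');S0=np.load('scene.npy',allow_pickle=True).item();Sp=np.load('S2.npy',allow_pickle=True).item()
def off(d,q):
    c,s=np.cos(-.312),np.sin(-.312);e=[]
    a=d['color'].astype(float);red=np.clip(a[...,0]-a[...,1]*.5-a[...,2]*.5-25,0,None)
    for y in np.linspace(-.03,.03,25):
        k=proj(d,[[.6255+(-.093-q)*c-y*s,.0946+(-.093-q)*s+y*c,.055]])[0]
        u=int(round(k[0]));v0=int(round(k[1]));w=red[v0-5:v0+6,u];e.append((w*np.arange(v0-5,v0+6)).sum()/w.sum()-k[1])
    return np.mean(e[:12]),np.mean(e[13:])
print('closed',off(S0,0),'out',off(Sp,.045))
for q in(.006,.008,.010,.012):print(q,off(S,q))
E
```

```text
closed (np.float64(-0.7986492654902312), np.float64(-0.800804481773317)) out (np.float64(-0.739117112293421), np.float64(-0.7782449612089289))
0.006 (np.float64(-1.4470860278681077), np.float64(-1.4453552343347955))
0.008 (np.float64(-0.8067232600571117), np.float64(-0.78306325763986))
0.01 (np.float64(-0.17097439728511668), np.float64(-0.1407018771418483))
0.012 (np.float64(0.4637176728882035), np.float64(0.5044769999877232))
```

The jaw is at 0.008 m, as expected with the block clamped square. Handing in.

```bash
python3 -c "
from workcell import r
print(r.close_job())"
```

```text
the job is handed in; nothing more can be done
None
```

The brass block is clamped upright in the jig: the camera puts the jaw at about 8 mm, its value with the block clamped. The other items look undisturbed, and the job was handed in at about 23 s.

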